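# Cover the tea brewing bowl and hold its release plunger half-way

### The arm

A 7-joint arm with a two-finger parallel gripper is mounted at the origin on the work surface. World frame = base frame: x ahead of the robot, y to its left, z up, the work surface at z = 0. Lengths are in mm, angles in rad, forces in N, time in s.
With the tool pointing down it reaches from about 425 to 950 mm from the base axis. Payload 16.7 kg.
Tool frame: the origin (TCP) lies at the very end of the fingers, on their centre line; the grasp point (between the pads) lies 19 mm behind it (grasp_offset is the distance from the TCP to the grasp point, in mm); y points along the fingers, z is the direction in which the jaws open and shut, and the axes are right-handed (so a half turn about y gives the same grasp; the last joint's range is limited). The gripper opens to 94 mm and grips with 3 to 60 N. Pads are 16 mm wide; open, the fingers measure 119 mm over their backs; the gripper's body (75 mm by 177 mm) begins 78 mm behind the grasp point.
Start: joints at [1.004, 0.426, 0.074, 1.606, -0.034, 1.111, -0.067], TCP at [273.847, -616.913, 205.467] pointing down, gripper open.
Joint ranges: [-2.85, 2.85], [-0.5, 2.14], [-1.23, 1.37], [0.21, 2.46], [-1.02, 4.16], [0.16, 2.05], [-2.73, 2.73]. Speed limits (rad/s): [1.89, 1.89, 2.39, 2.39, 3.01, 3.01, 3.01].

### API

Orientations are given as a unit quaternion [x, y, z, w].
In Python, from station import observe, read_camera, camera_params, finish_job, grasp_offset gives the robot as it stands.
- The arm moves only by the shell command python3 -m handwheel 'ROWS'. ROWS is JSON, a list of rows, each an object of numbers: "ax", "ay", "az": the turn, a rotation vector about the tool's x, y, z in degrees; "tx", "ty", "tz": the shift along the tool's x, y, z in mm; "claw": the closure in counts, from 0 (fully open) to 255 (shut). A call has 1 to 20 rows; each row is the pose to reach, as a shift and turn from the pose commanded when the call began, along the tool's axes at that moment; what a row does not reach only later rows make up. A row lasts 1/12 s, in which the tool goes at most 41.7 mm and 7.16 degrees, less where a joint would pass 70% of its speed; a pose out of reach is approached as far as the arm can. A call with a gripper value outside its range is refused whole. The fingers move at their own pace and stop on an object; the grip force is fixed at half the most. Time passes only in rows, so rows that repeat a pose let the fingers close. It gives the time, the measured TCP pose, the force and the opening at its end, in the units of the state.
- observe(): the state, without advancing time (a new reading comes with each control period).
- read_camera(name): name is "side" or "top"; returns the picture (480x640x3 uint8, red, green, blue); there is no depth.
- camera_params(name): a dict with "fx", "fy", "cx", "cy" (pixels), "pose" (4x4, takes a point from camera to world coordinates). Camera axes: x right, y down, z forward; pixel columns grow to the right and rows downward; lengths in mm; the calibration is good to about 2 mm. A picture is of the moment at which its call begins. camera_params takes no time and is no camera call.
- finish_job(): hands the job in, once; it reports no verdict.
The state is a dict: "time": time; "joint_pos": joint angles; "qd": joint speeds; "effort": joint torques, N m; "eef_pos": TCP position; "eef_rot": TCP orientation; "force": force on the tool from outside, world axes, zero at the start; "ft_torque": the same for the moment, N m; "opening": finger opening in mm.
Only numpy, scipy, OpenCV 4.12 (cv2) and the standard library are available. Lean on these libraries where they do the work, as an engineer would, in place of code of your own. Each camera call takes 0.05 s, during which the arm holds its last target.

### The job

Set the loose wide porcelain lid, without dropping it, onto the open bowl of the drip brewing stand so that it sits level on the rim, and let go of it. Only then push the stand's spring plunger half-way down (12 mm of its 24 mm travel, where the dark ring round it reaches the housing) and keep it there: finish while still holding it pressed. Leave the other tea things where they are.

Things in the scene. Friction and masses are not known exactly. Their poses are not given: they have to be found in the camera images.
- lid_center (a point): Loose white porcelain lid, 102 mm across, 48 mm high, 0.11-0.2 kg, knob up on the table. The point is on its axis (z) half-way up, 24 mm above the underside. Straight round knob, 22 mm across, from 2 to 24 mm above the point; low dome below it. The flange underside, which rests on the bowl rim, is 15 mm below the point; under it a skirt 9 mm deep tapers from 78 to 68 mm across.
- bowl_rim (a point): Centre of the mouth, at rim height (155 mm above the table), of the open white bowl fixed on the drip brewing stand. Mouth 88 mm across, rim 4 mm wide. The stand does not move in a run: a wooden platform on four legs, 130 x 270 mm, its top 100 mm above the table. x and y are the stand's own; the plunger is 145 mm from the bowl along +y.
- plunger_top (a point): Centre of the flat top of the upright steel plunger on the same stand, 34 mm across; it moves with the plunger. Unpressed it is 156 mm above the table and stands 32 mm out of its dark round housing (50 mm across). A 3 mm dark ring goes round it, its lower edge 12 mm above the housing.
- plunger (a joint): How far the plunger is pushed down, m: 0 released, 0.024 at the bottom stop; half-way is 0.012. A spring pushes it back up: about 2.5 N at the start, 7 N half-way, 11.5 N at the bottom.
- covered_cup: Bystander: smaller white cup with its own lid already on (one piece), 82 mm across, 75 mm high; origin under its centre. It stands behind the loose lid (about 125 mm further in x).
- cup_a: Bystander: white tea cup upside down, 66 mm across, 46 mm high, in front of the loose lid; origin under its centre.
- cup_b: Bystander: another such upturned cup, in front of the stand; origin under its centre.
- pitcher: Bystander: glass pitcher with a handle, 72 mm across, 85 mm high, behind the stand; origin under its centre.
- tin: Bystander: green tea tin, 60 mm across, 90 mm high, at the far middle of the table; origin under its centre.
- scoop: Bystander: wooden tea spoon lying at the left of the table.
- tea_box: Bystander: cardboard tea box 100 x 75 x 35 mm at the right of the table; origin under its centre.

How it is judged:
By the outcome, as a careful person would: the job done as asked, in the order asked, and still so for the second after the job is handed in, while the arm keeps its last pose, push and grip.
It also fails if it takes over 54 s, if anything falls off the work surface, if the arm or the gripper's body presses on something with over 40 N, if the wrist force passes 120 N, or if a joint passes its speed limit or range.

## Working session

There is one attempt and no reset: what is moved stays moved. The work goes in short steps, Python scripts to look and compute and a shell command to move; the robot and the scene stay as the last step left them, time stands still between calls to the robot, and variables do not carry over. Pictures are saved under pics/ and viewed, and the job is handed in when it is done.

```bash
mkdir -p pics
python3 - <<'E'
from station import *
import cv2
for n in("side","top"):
    cv2.imwrite(f"pics/{n}0.png",read_camera(n)[...,::-1]); p=camera_params(n); print(n,p)
o=observe(); print(o, grasp_offset)
E
```

```text
side {'fx': 474.11401432185676, 'fy': 474.11401432185676, 'cx': 323.4150744309515, 'cy': 239.0469578025202, 'pose': array([[-7.37653708e-01, -4.70750504e-01,  4.84005134e-01,
        -3.37024099e+00],
       [-6.75179149e-01,  5.13935553e-01, -5.29153441e-01,
         6.22305788e+02],
       [ 3.51802194e-04, -7.17122172e-01, -6.96947391e-01,
         9.37983957e+02],
       [ 0.00000000e+00,  0.00000000e+00,  0.00000000e+00,
         1.00000000e+00]])}
top {'fx': 588.6836011524746, 'fy': 588.6836011524746, 'cx': 313.7798510246596, 'cy': 231.65297143786344, 'pose': array([[ 1.53203270e-02, -9.77932700e-01,  2.08357677e-01,
         2.87521002e+02],
       [-9.99880097e-01, -1.45142697e-02,  5.39702264e-03,
        -1.91611046e+01],
       [-2.25376542e-03, -2.08415378e-01, -9.78037806e-01,
         1.44281457e+03],
       [ 0.00000000e+00,  0.00000000e+00,  0.00000000e+00,
         1.00000000e+00]])}
{'time': 0.1, 'joint_pos': array([ 1.00347867,  0.42663959,  0.07385149,  1.60652968, -0.03411803,
        1.11081534, -0.06708698]), 'qd': array([ 0.00152911, -0.00171504,  0.00156488, -0.00015743,  0.00089164,
        0.00111954, -0.00084192]), 'effort': array([ 8.73716839e-03, -9.37462664e+01,  3.67710494e+00, -4.55045772e+01,
       -4.86428139e-02,  1.67924253e-02, -7.00930445e-05]), 'eef_pos': array([ 273.71357959, -616.5817115 ,  204.8714023 ]), 'eef_rot': array([-0.14674387,  0.69212131, -0.69134755,  0.1465363 ]), 'force': array([-0.4737708 ,  0.69349751,  0.04571161]), 'ft_torque': array([ 0.00924815,  0.00646339, -0.05861331]), 'opening': 94.00349520797195} 18.8
```

View pics/side0.png

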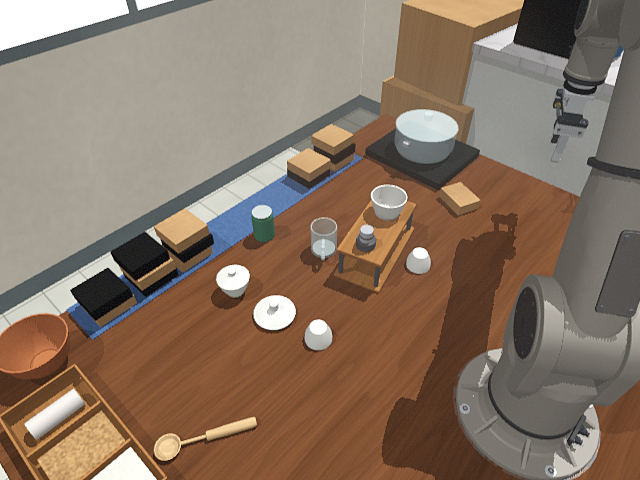

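View pics/top0.png

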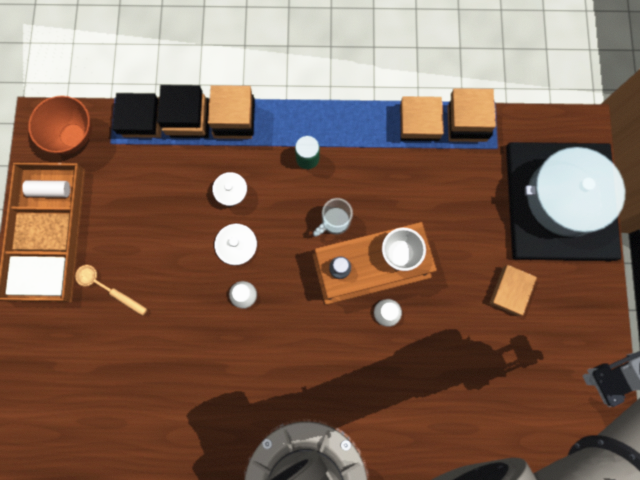

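The side view shows the lid at about (274,312), the bowl at (389,202) and the plunger at (367,231). In the top view they are at (236,244), (404,249) and (341,265). I'll enlarge those areas to measure them.

Run:
```python
import cv2,numpy as np
s=cv2.imread("pics/side0.png");t=cv2.imread("pics/top0.png")
def c(im,x,y,w=50,h=50,k=4): return cv2.resize(im[y:y+h,x:x+w],None,fx=k*1.0,fy=k*1.0,interpolation=cv2.INTER_CUBIC)
a=[c(t,210,215,60,60,4),c(t,375,220,60,60,4),c(t,310,235,60,60,4)]
b=[c(s,245,285,60,60,4),c(s,360,172,60,60,4),c(s,337,205,60,60,4)]
cv2.imwrite("pics/crop0.png",np.vstack([np.hstack(a),np.hstack(b)]))
```

```text
(no output)
```

View pics/crop0.png

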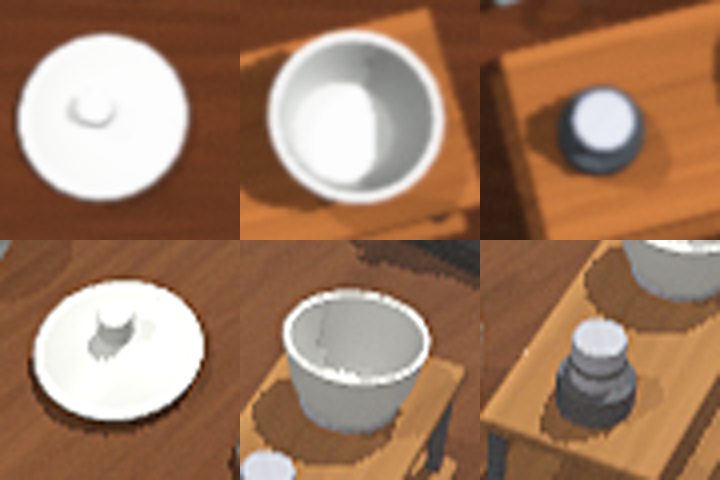

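```bash
cat > h.py <<'E'
from station import *
import numpy as np,cv2
from scipy.optimize import least_squares
def proj(n,P):
    c=camera_params(n);T=np.linalg.inv(c["pose"]);q=np.atleast_2d(P)@T[:3,:3].T+T[:3,3]
    return np.c_[c["fx"]*q[:,0]/q[:,2]+c["cx"],c["fy"]*q[:,1]/q[:,2]+c["cy"]]
def bbox(n,x,y,z,r):
    a=np.linspace(0,2*np.pi,180);p=proj(n,np.c_[x+r*np.cos(a),y+r*np.sin(a),0*a+z])
    return np.r_[p.min(0),p.max(0)]
def fit(obs,z,r):
    f=lambda v:np.concatenate([bbox(n,v[0],v[1],z,r)-np.array(b) for n,b in obs])
    s=least_squares(f,[550,0]);return s.x.round(1),s.fun.round(1)
E
python3 - <<'E'
from h import *
d={'lid':(11,51,[214.25,223.25,257.25,265.5],[253.5,295,296.25,330.5]),
'bowl':(155,48,[381.75,227.25,426,271],[370.75,184.5,407.5,207.75]),
'plun':(156,17,[333,256.75,349,273.25],[360.25,225,373.75,234.75])}
for k,(z,r,t,s) in d.items():
    t=np.array(t)-.375;s=np.array(s)-.375
    for o in ([('top',t)],[('side',s)],[('top',t),('side',s)]): print(k,*fit(o,z,r))
E
```

```text
lid [558.7 182.4] [ 0.9  0.9 -0.9 -0.9]
lid [556.7 185.2] [ 0.3  0.8 -0.3 -0.7]
lid [558.  183.6] [ 0.4  1.2 -1.4 -0.6  0.4  0.2 -0.2 -1.4]
bowl [ 526.3 -212. ] [ 0.5  0.6 -0.5 -0.6]
bowl [ 525.  -208.4] [-0.1  0.   0.1 -0. ]
bowl [ 526.1 -211.1] [ 0.1  0.7 -0.9 -0.5  0.2 -0.6  0.3 -0.7]
plun [488.1 -72.5] [ 0.3  0.6 -0.3 -0.6]
plun [485.2 -66.5] [-0.3  0.1  0.3 -0.1]
plun [487.4 -70.7] [-0.5  0.9 -1.1 -0.3  0.1 -1.2  0.6 -1.4]
```

```bash
cat >> h.py <<'E'
from scipy.spatial.transform import Rotation as Ro
def move(target,jaw_deg=None):
    """shift/turn in tool axes; tool y down, tool z at jaw_deg in world xy"""
    o=observe();R=Ro.from_quat(o["eef_rot"]);M=R.as_matrix()
    print("t",o["time"],"pos",o["eef_pos"].round(1),"jaw",np.degrees(np.arctan2(M[1,2],M[0,2])).round(1),"q",o["joint_pos"].round(2),"F",o["force"].round(1),"op",round(o["opening"],1))
    print("M",M.round(3).tolist())
    print("txyz",(M.T@(np.array(target)-o["eef_pos"])).round(1))
    if jaw_deg is not None:
        a=np.radians(jaw_deg);z=np.array([np.cos(a),np.sin(a),0]);y=np.array([0,0,-1.]);x=np.cross(y,z)
        print("axyz",np.degrees((R.inv()*Ro.from_matrix(np.c_[x,y,z])).as_rotvec()).round(2))
E
python3 - <<'E'
from h import *
move([420,-220,260]); move([558,183.5,150],90); move([558,183.5,150],108);move([558,183.5,150],-72)
E
```

```text
t 0.1 pos [ 273.7 -616.6  204.9] jaw -66.1 q [ 1.    0.43  0.07  1.61 -0.03  1.11 -0.07] F [-0.5  0.7  0. ] op 94.0
M [[-0.914, -0.001, 0.406], [-0.406, 0.001, -0.914], [0.0, -1.0, -0.001]]
txyz [-294.6  -54.8 -303.2]
t 0.1 pos [ 273.7 -616.6  204.9] jaw -66.1 q [ 1.    0.43  0.07  1.61 -0.03  1.11 -0.07] F [-0.5  0.7  0. ] op 94.0
M [[-0.914, -0.001, 0.406], [-0.406, 0.001, -0.914], [0.0, -1.0, -0.001]]
txyz [-584.5   55.5 -615.9]
axyz [ 2.0000e-02 -1.5606e+02 -9.0000e-02]
t 0.1 pos [ 273.7 -616.6  204.9] jaw -66.1 q [ 1.    0.43  0.07  1.61 -0.03  1.11 -0.07] F [-0.5  0.7  0. ] op 94.0
M [[-0.914, -0.001, 0.406], [-0.406, 0.001, -0.914], [0.0, -1.0, -0.001]]
txyz [-584.5   55.5 -615.9]
axyz [ 1.0000e-02 -1.7406e+02 -1.0000e-01]
t 0.1 pos [ 273.7 -616.6  204.9] jaw -66.1 q [ 1.    0.43  0.07  1.61 -0.03  1.11 -0.07] F [-0.5  0.7  0. ] op 94.0
M [[-0.914, -0.001, 0.406], [-0.406, 0.001, -0.914], [0.0, -1.0, -0.001]]
txyz [-584.5   55.5 -615.9]
axyz [0.06 5.94 0.01]
```

```bash
python3 -m handwheel '[{"ty":-40},{"tx":-30,"ty":-55,"tz":-30},{"tx":-60,"ty":-55,"tz":-60},{"tx":-90,"ty":-55,"tz":-90},{"tx":-115,"ty":-55,"tz":-120},{"tx":-145,"ty":-55,"tz":-150},{"tx":-175,"ty":-55,"tz":-180},{"tx":-200,"ty":-55,"tz":-210},{"tx":-230,"ty":-55,"tz":-240},{"tx":-260,"ty":-55,"tz":-270},{"tx":-290,"ty":-55,"tz":-300},{"tx":-295,"ty":-55,"tz":-303},{"tx":-295,"ty":-55,"tz":-303},{"tx":-295,"ty":-55,"tz":-303}]'
python3 - <<'E'
from h import *
move([558,183.5,150],-72)
E
```

```text
t 0.1 pos [ 273.7 -616.6  204.9] jaw -66.1 q [ 1.    0.43  0.07  1.61 -0.03  1.11 -0.07] F [-0.5  0.7  0. ] op 94.0
M [[-0.914, -0.001, 0.406], [-0.406, 0.001, -0.914], [0.0, -1.0, -0.001]]
txyz [-584.5   55.5 -615.9]
axyz [0.06 5.94 0.01]schema error: expected keys ax, ay, az, tx, ty, tz, claw
```

```bash
python3 -m handwheel '[{"ax":0,"ay":0,"az":0,"tx":0,"ty":-40,"tz":0,"claw":0},{"ax":0,"ay":0,"az":0,"tx":-30,"ty":-55,"tz":-30,"claw":0},{"ax":0,"ay":0,"az":0,"tx":-60,"ty":-55,"tz":-60,"claw":0},{"ax":0,"ay":0,"az":0,"tx":-90,"ty":-55,"tz":-90,"claw":0},{"ax":0,"ay":0,"az":0,"tx":-115,"ty":-55,"tz":-120,"claw":0},{"ax":0,"ay":0,"az":0,"tx":-145,"ty":-55,"tz":-150,"claw":0},{"ax":0,"ay":0,"az":0,"tx":-175,"ty":-55,"tz":-180,"claw":0},{"ax":0,"ay":0,"az":0,"tx":-200,"ty":-55,"tz":-210,"claw":0},{"ax":0,"ay":0,"az":0,"tx":-230,"ty":-55,"tz":-240,"claw":0},{"ax":0,"ay":0,"az":0,"tx":-260,"ty":-55,"tz":-270,"claw":0},{"ax":0,"ay":0,"az":0,"tx":-290,"ty":-55,"tz":-300,"claw":0},{"ax":0,"ay":0,"az":0,"tx":-295,"ty":-55,"tz":-303,"claw":0},{"ax":0,"ay":0,"az":0,"tx":-295,"ty":-55,"tz":-303,"claw":0},{"ax":0,"ay":0,"az":0,"tx":-295,"ty":-55,"tz":-303,"claw":0},{"ax":0,"ay":0,"az":0,"tx":-295,"ty":-55,"tz":-303,"claw":0}]'
python3 - <<'E'
from h import *
move([558,183.5,150],-72)
E
```

```text
time: 1.35
eef_pos: [420.0, -221.3, 260.3]
eef_rot: [-0.146, 0.692, -0.692, 0.146]
force: [-0.5, -0.0, 0.3]
opening: 93.7
t 1.35 pos [ 420.  -221.3  260.3] jaw -66.1 q [ 0.54  0.05 -0.2   1.96  0.01  1.13 -0.82] F [-0.5 -0.   0.3] op 93.7
M [[-0.915, -0.0, 0.405], [-0.405, 0.0, -0.915], [0.0, -1.0, -0.0]]
txyz [-290.   110.2 -314.3]
axyz [0.01 5.86 0.03]
```

```bash
python3 -m handwheel '[{"ax":0,"ay":0,"az":0,"tx":-28,"ty":0,"tz":-28,"claw":0},{"ax":0,"ay":0,"az":0,"tx":-56,"ty":0,"tz":-60,"claw":0},{"ax":0,"ay":0,"az":0,"tx":-84,"ty":0,"tz":-90,"claw":0},{"ax":0,"ay":0,"az":0,"tx":-112,"ty":0,"tz":-120,"claw":0},{"ax":0,"ay":0,"az":0,"tx":-140,"ty":0,"tz":-150,"claw":0},{"ax":0,"ay":0,"az":0,"tx":-168,"ty":0,"tz":-180,"claw":0},{"ax":0,"ay":0,"az":0,"tx":-196,"ty":0,"tz":-210,"claw":0},{"ax":0,"ay":0,"az":0,"tx":-224,"ty":20,"tz":-240,"claw":0},{"ax":0,"ay":0,"az":0,"tx":-250,"ty":40,"tz":-270,"claw":0},{"ax":0,"ay":0,"az":0,"tx":-276,"ty":65,"tz":-298,"claw":0},{"ax":0,"ay":0,"az":0,"tx":-290,"ty":90,"tz":-314,"claw":0},{"ax":0,"ay":0,"az":0,"tx":-290,"ty":110,"tz":-314,"claw":0},{"ax":0,"ay":0,"az":0,"tx":-290,"ty":130,"tz":-314,"claw":0},{"ax":0,"ay":0,"az":0,"tx":-290,"ty":150,"tz":-314,"claw":0},{"ax":0,"ay":0,"az":0,"tx":-290,"ty":160,"tz":-314,"claw":0},{"ax":0,"ay":0,"az":0,"tx":-290,"ty":160,"tz":-314,"claw":0},{"ax":0,"ay":0,"az":0,"tx":-290,"ty":160,"tz":-314,"claw":0}]'
python3 - <<'E'
from h import *
for n,(x,y) in dict(side=(190,200),top=(160,165)).items():
    im=read_camera(n)[...,::-1][y:y+150,x:x+170]
    cv2.imwrite(f"pics/{n}1.png",cv2.resize(im,None,fx=3,fy=3,interpolation=cv2.INTER_CUBIC))
move([558,183.5,28])
E
python3 -c "
import cv2,numpy as np
cv2.imwrite('pics/c1.png',cv2.resize(np.hstack([cv2.imread('pics/side1.png'),cv2.imread('pics/top1.png')]),(800,353)))"
```

```text
time: 2.77
eef_pos: [558.6, 183.5, 100.6]
eef_rot: [0.146, -0.692, 0.692, -0.146]
force: [-0.2, 0.5, 0.9]
opening: 94.1
t 2.8667 pos [559.1 184.1 101.7] jaw -66.1 q [-0.05  0.44 -0.48  1.87  0.26  0.89 -1.81] F [-0.7 -0.7  0.1] op 93.7
M [[-0.914, 0.002, 0.405], [-0.405, 0.0, -0.914], [-0.002, -1.0, 0.0]]
txyz [ 1.3 73.7  0.1]
```

View pics/c1.png

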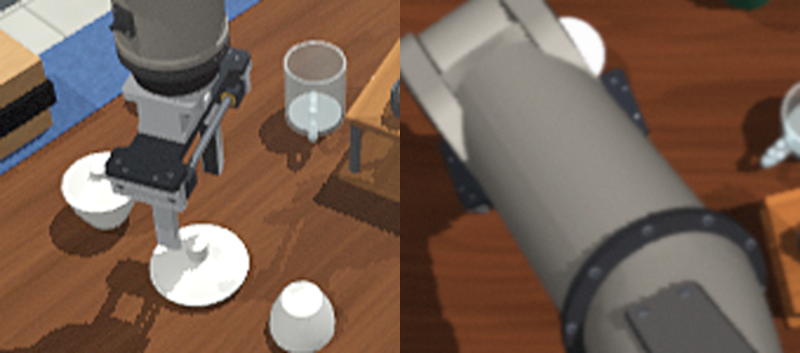

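The side view shows the open fingers straddling the lid, with its knob at about (199,245) in the crop. The cups are clear. I'll go down and grip.

```bash
python3 -m handwheel '[{"ax":0,"ay":0,"az":0,"tx":1,"ty":15,"tz":0,"claw":0},{"ax":0,"ay":0,"az":0,"tx":1,"ty":30,"tz":0,"claw":0},{"ax":0,"ay":0,"az":0,"tx":1,"ty":45,"tz":0,"claw":0},{"ax":0,"ay":0,"az":0,"tx":1,"ty":56,"tz":0,"claw":0},{"ax":0,"ay":0,"az":0,"tx":1,"ty":62,"tz":0,"claw":0},{"ax":0,"ay":0,"az":0,"tx":1,"ty":67,"tz":0,"claw":60},{"ax":0,"ay":0,"az":0,"tx":1,"ty":71,"tz":0,"claw":100},{"ax":0,"ay":0,"az":0,"tx":1,"ty":72,"tz":0,"claw":130},{"ax":0,"ay":0,"az":0,"tx":1,"ty":72,"tz":0,"claw":150},{"ax":0,"ay":0,"az":0,"tx":1,"ty":72,"tz":0,"claw":150},{"ax":0,"ay":0,"az":0,"tx":1,"ty":72,"tz":0,"claw":150}]'
python3 - <<'E'
from h import *
im=read_camera("side")[...,::-1][230:380,190:360]
cv2.imwrite("pics/side2.png",cv2.resize(im,None,fx=4,fy=4,interpolation=cv2.INTER_CUBIC))
move([558,183.5,28])
print(proj("side",[[558,183.5,48],[558,183.5,28]]))
E
```

```text
time: 3.78
eef_pos: [557.6, 184.1, 29.0]
eef_rot: [-0.146, 0.692, -0.692, 0.147]
force: [0.0, -0.1, 0.0]
opening: 57.4
t 3.8333 pos [557.5 184.1  28.9] jaw -66.1 q [-0.08  0.53 -0.44  1.92  0.32  0.76 -1.86] F [-0.3 -0.2  0.3] op 53.3
M [[-0.914, 0.001, 0.406], [-0.406, 0.0, -0.914], [-0.001, -1.0, 0.0]]
txyz [-0.2  0.9  0.7]
[[273.5912724  301.65239609]
 [274.19855457 306.86040399]]
```

View pics/side2.png

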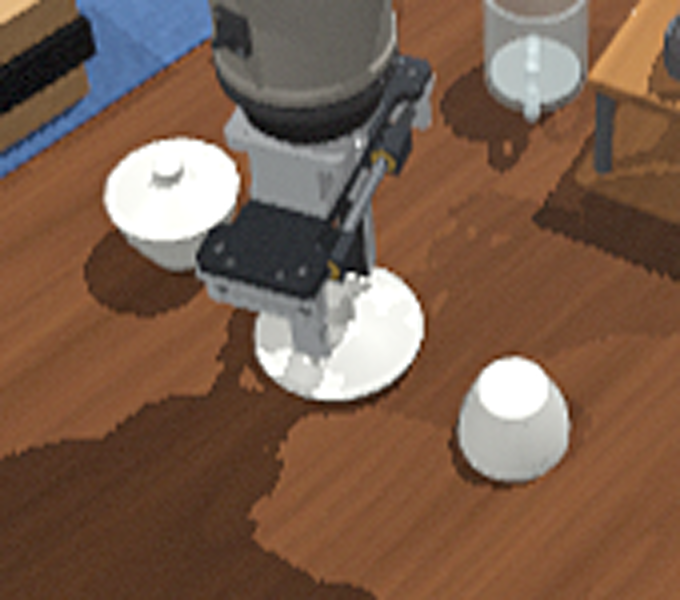

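The fingers stand either side of the knob and the covered cup is untouched. I'll finish closing.

```bash
python3 -m handwheel '[{"ax":0,"ay":0,"az":0,"tx":0,"ty":0,"tz":0,"claw":170},{"ax":0,"ay":0,"az":0,"tx":0,"ty":0,"tz":0,"claw":180},{"ax":0,"ay":0,"az":0,"tx":0,"ty":0,"tz":0,"claw":190},{"ax":0,"ay":0,"az":0,"tx":0,"ty":0,"tz":0,"claw":200},{"ax":0,"ay":0,"az":0,"tx":0,"ty":0,"tz":0,"claw":255},{"ax":0,"ay":0,"az":0,"tx":0,"ty":0,"tz":0,"claw":255},{"ax":0,"ay":0,"az":0,"tx":0,"ty":0,"tz":0,"claw":255},{"ax":0,"ay":0,"az":0,"tx":0,"ty":0,"tz":0,"claw":255},{"ax":0,"ay":0,"az":0,"tx":0,"ty":0,"tz":0,"claw":255},{"ax":0,"ay":0,"az":0,"tx":0,"ty":0,"tz":0,"claw":255}]'
```

```text
time: 4.67
eef_pos: [557.4, 183.9, 28.5]
eef_rot: [0.147, -0.692, 0.692, -0.147]
force: [0.6, -0.6, 1.7]
opening: 21.0
```

```bash
python3 -m handwheel '[{"ax":0,"ay":0,"az":0,"tx":0,"ty":-4,"tz":0,"claw":255},{"ax":0,"ay":0,"az":0,"tx":0,"ty":-10,"tz":0,"claw":255},{"ax":0,"ay":0,"az":0,"tx":0,"ty":-20,"tz":0,"claw":255},{"ax":0,"ay":0,"az":0,"tx":0,"ty":-35,"tz":0,"claw":255},{"ax":0,"ay":0,"az":0,"tx":0,"ty":-55,"tz":0,"claw":255},{"ax":0,"ay":0,"az":0,"tx":0,"ty":-78,"tz":0,"claw":255},{"ax":0,"ay":0,"az":0,"tx":0,"ty":-100,"tz":0,"claw":255},{"ax":0,"ay":0,"az":0,"tx":0,"ty":-122,"tz":0,"claw":255},{"ax":0,"ay":0,"az":0,"tx":0,"ty":-144,"tz":0,"claw":255},{"ax":0,"ay":0,"az":0,"tx":0,"ty":-164,"tz":0,"claw":255},{"ax":0,"ay":0,"az":0,"tx":0,"ty":-182,"tz":0,"claw":255},{"ax":0,"ay":0,"az":0,"tx":0,"ty":-195,"tz":0,"claw":255},{"ax":0,"ay":0,"az":0,"tx":0,"ty":-202,"tz":0,"claw":255},{"ax":0,"ay":0,"az":0,"tx":0,"ty":-202,"tz":0,"claw":255},{"ax":0,"ay":0,"az":0,"tx":0,"ty":-202,"tz":0,"claw":255}]'
python3 - <<'E'
from h import *
im=read_camera("side")[...,::-1][150:330,170:380]
cv2.imwrite("pics/side3.png",cv2.resize(im,None,fx=3.5,fy=3.2,interpolation=cv2.INTER_CUBIC))
move([526,-211,230])
print(proj("side",[[558,183.5,48],[558,183.5,28]]))
E
```

```text
time: 5.92
eef_pos: [557.1, 183.8, 230.2]
eef_rot: [0.147, -0.692, 0.692, -0.147]
force: [0.1, -0.4, -2.0]
opening: 21.0
t 5.9667 pos [556.9 183.7 229.7] jaw -66.1 q [-0.01  0.3  -0.52  1.76  0.16  1.13 -1.73] F [-0.3 -0.6 -2.1] op 21.6
M [[-0.914, -0.001, 0.406], [-0.406, -0.0, -0.914], [0.001, -1.0, -0.0]]
txyz [ 1.884e+02 -2.000e-01  3.482e+02]
[[273.5912724  301.65239609]
 [274.19855457 306.86040399]]
```

View pics/side3.png

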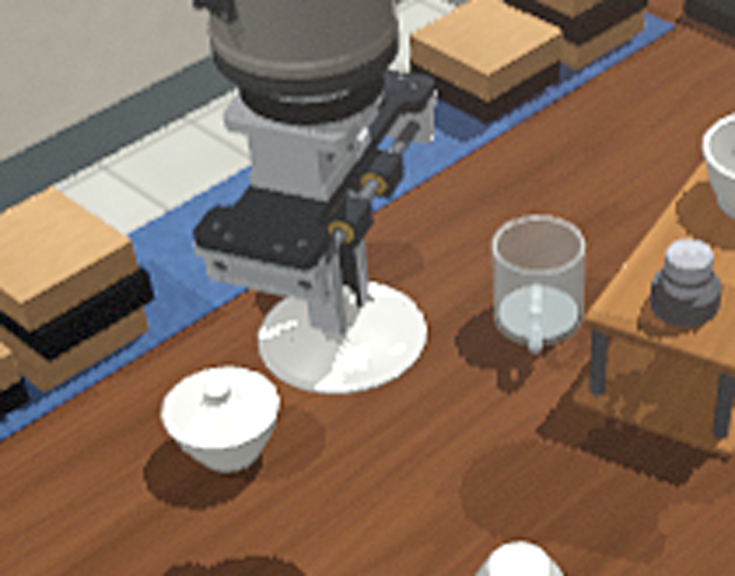

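The lid is held level; its flange spans about x 243–292 and y 237–272 in full side pixels. I'll check its centre against the TCP.

Run:
```python
from h import *
b=np.array([170+257/3.5,150+280/3.2,170+428/3.5,150+392/3.2])-.4
print(fit([("side",b)],212,51))
```

```text
(array([557.7, 185.1]), array([ 0.4,  0.3, -0.4, -0.2]))
```

```bash
python3 -m handwheel '[{"ax":0,"ay":0,"az":0,"tx":2,"ty":0,"tz":4,"claw":255},{"ax":0,"ay":0,"az":0,"tx":7,"ty":0,"tz":12,"claw":255},{"ax":0,"ay":0,"az":0,"tx":14,"ty":0,"tz":26,"claw":255},{"ax":0,"ay":0,"az":0,"tx":25,"ty":0,"tz":46,"claw":255},{"ax":0,"ay":0,"az":0,"tx":38,"ty":0,"tz":70,"claw":255},{"ax":0,"ay":0,"az":0,"tx":51,"ty":0,"tz":94,"claw":255},{"ax":0,"ay":0,"az":0,"tx":64,"ty":0,"tz":118,"claw":255},{"ax":0,"ay":0,"az":0,"tx":77,"ty":0,"tz":142,"claw":255},{"ax":0,"ay":0,"az":0,"tx":90,"ty":0,"tz":166,"claw":255},{"ax":0,"ay":0,"az":0,"tx":103,"ty":0,"tz":190,"claw":255},{"ax":0,"ay":0,"az":0,"tx":116,"ty":0,"tz":214,"claw":255},{"ax":0,"ay":0,"az":0,"tx":129,"ty":0,"tz":238,"claw":255},{"ax":0,"ay":0,"az":0,"tx":142,"ty":0,"tz":262,"claw":255},{"ax":0,"ay":0,"az":0,"tx":155,"ty":0,"tz":286,"claw":255},{"ax":0,"ay":0,"az":0,"tx":167,"ty":0,"tz":308,"claw":255},{"ax":0,"ay":0,"az":0,"tx":177,"ty":0,"tz":326,"claw":255},{"ax":0,"ay":0,"az":0,"tx":184,"ty":0,"tz":339,"claw":255},{"ax":0,"ay":0,"az":0,"tx":188,"ty":0,"tz":346,"claw":255},{"ax":0,"ay":0,"az":0,"tx":189,"ty":0,"tz":348,"claw":255},{"ax":0,"ay":0,"az":0,"tx":189,"ty":0,"tz":348,"claw":255}]'
python3 - <<'E'
from h import *
im=read_camera("side")[...,::-1][100:280,290:500]
cv2.imwrite("pics/side4.png",cv2.resize(im,None,fx=3.5,fy=3.2,interpolation=cv2.INTER_CUBIC))
move([525.5,-210.8,174.5],-66.1)
E
```

```text
time: 7.63
eef_pos: [525.4, -210.9, 230.1]
eef_rot: [-0.147, 0.692, -0.692, 0.146]
force: [0.6, 0.3, -2.7]
opening: 21.1
t 7.6833 pos [ 525.6 -210.1  230.3] jaw -66.0 q [ 0.53  0.24 -0.31  1.81  0.08  1.1  -0.96] F [-0.1  0.4 -2.3] op 21.4
M [[-0.914, -0.0, 0.406], [-0.406, 0.001, -0.914], [0.0, -1.0, -0.001]]
txyz [ 0.4 55.8  0.6]
axyz [0.04 0.06 0.  ]
```

View pics/side4.png

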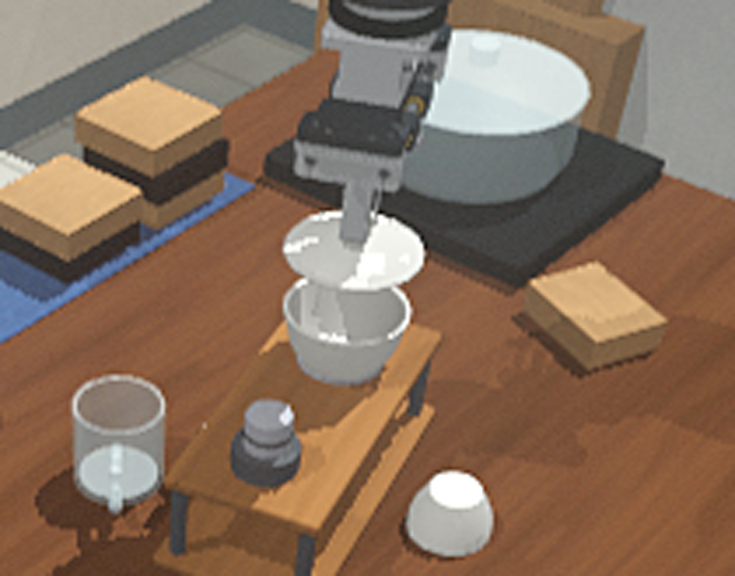

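The lid is held over the bowl, ellipse about x 370–411, y 165–190 in full side pixels. I'll check its alignment with the bowl in this same view.

Run:
```python
from h import *
b=np.array([290+283/3.5,100+211/3.2,290+425/3.5,100+290/3.2])-.4
print(fit([("side",b)],212.5,51))
b=np.array([290+283/3.5,184.5,290+411/3.5,207.75])-.4
print(fit([("side",b)],155,48))
```

```text
(array([ 525.8, -208.7]), array([ 0. ,  0.2, -0. , -0.2]))
(array([ 525.1, -208.5]), array([-0.1,  0. ,  0.1, -0.1]))
```

The lid and bowl agree within 1 mm. Going down, slowly near the rim.

```bash
python3 -m handwheel '[{"ax":0,"ay":0,"az":0,"tx":0,"ty":3,"tz":0,"claw":255},{"ax":0,"ay":0,"az":0,"tx":0,"ty":9,"tz":0,"claw":255},{"ax":0,"ay":0,"az":0,"tx":0,"ty":18,"tz":0,"claw":255},{"ax":0,"ay":0,"az":0,"tx":0,"ty":27,"tz":0,"claw":255},{"ax":0,"ay":0,"az":0,"tx":0,"ty":36,"tz":0,"claw":255},{"ax":0,"ay":0,"az":0,"tx":0,"ty":43,"tz":0,"claw":255},{"ax":0,"ay":0,"az":0,"tx":0,"ty":48,"tz":0,"claw":255},{"ax":0,"ay":0,"az":0,"tx":0,"ty":51,"tz":0,"claw":255},{"ax":0,"ay":0,"az":0,"tx":0,"ty":53,"tz":0,"claw":255},{"ax":0,"ay":0,"az":0,"tx":0,"ty":54,"tz":0,"claw":255},{"ax":0,"ay":0,"az":0,"tx":0,"ty":54,"tz":0,"claw":255}]';python3 -m handwheel '[{"ax":0,"ay":0,"az":0,"tx":0,"ty":1,"tz":0,"claw":255},{"ax":0,"ay":0,"az":0,"tx":0,"ty":1,"tz":0,"claw":255}]'
```

```text
time: 8.6
eef_pos: [525.8, -210.8, 176.5]
eef_rot: [0.147, -0.692, 0.692, -0.147]
force: [0.0, 0.4, -1.6]
opening: 21.0
time: 8.77
eef_pos: [525.9, -210.9, 175.7]
eef_rot: [0.146, -0.692, 0.692, -0.147]
force: [-1.5, 0.0, -2.7]
opening: 21.2
```

```bash
python3 -m handwheel '[{"ax":0,"ay":0,"az":0,"tx":0,"ty":0.5,"tz":0,"claw":255},{"ax":0,"ay":0,"az":0,"tx":0,"ty":1,"tz":0,"claw":255},{"ax":0,"ay":0,"az":0,"tx":0,"ty":1,"tz":0,"claw":255}]';python3 -m handwheel '[{"ax":0,"ay":0,"az":0,"tx":0,"ty":0.5,"tz":0,"claw":255},{"ax":0,"ay":0,"az":0,"tx":0,"ty":0.5,"tz":0,"claw":255}]'
```

```text
time: 9.02
eef_pos: [525.8, -210.8, 174.5]
eef_rot: [0.147, -0.692, 0.692, -0.147]
force: [-0.2, -0.2, -1.6]
opening: 21.0
time: 9.18
eef_pos: [525.8, -210.8, 174.5]
eef_rot: [0.147, -0.692, 0.692, -0.147]
force: [-2.9, 0.9, 5.6]
opening: 21.4
```

Contact, and at the expected height (174.5 mm). Now release slowly.

```bash
python3 -m handwheel '[{"ax":0,"ay":0,"az":0,"tx":0,"ty":0,"tz":0,"claw":195},{"ax":0,"ay":0,"az":0,"tx":0,"ty":0,"tz":0,"claw":190},{"ax":0,"ay":0,"az":0,"tx":0,"ty":0,"tz":0,"claw":180},{"ax":0,"ay":0,"az":0,"tx":0,"ty":0,"tz":0,"claw":170},{"ax":0,"ay":0,"az":0,"tx":0,"ty":0,"tz":0,"claw":150},{"ax":0,"ay":0,"az":0,"tx":0,"ty":0,"tz":0,"claw":130},{"ax":0,"ay":0,"az":0,"tx":0,"ty":0,"tz":0,"claw":110},{"ax":0,"ay":0,"az":0,"tx":0,"ty":0,"tz":0,"claw":100},{"ax":0,"ay":0,"az":0,"tx":0,"ty":0,"tz":0,"claw":100},{"ax":0,"ay":0,"az":0,"tx":0,"ty":0,"tz":0,"claw":100}]';python3 - <<'E'
from h import *
im=read_camera("side")[...,::-1][100:280,290:500]
cv2.imwrite("pics/side5.png",cv2.resize(im,None,fx=3.5,fy=3.2,interpolation=cv2.INTER_CUBIC))
move([487,-70.8,260])
E
```

```text
time: 10.02
eef_pos: [525.8, -210.8, 174.0]
eef_rot: [-0.147, 0.692, -0.692, 0.147]
force: [0.2, 0.2, 0.2]
opening: 56.8
t 10.0667 pos [ 525.8 -210.8  174. ] jaw -66.1 q [ 0.52  0.3  -0.3   1.87  0.11  0.99 -0.98] F [-0.5  0.6  0.1] op 56.9
M [[-0.914, 0.0, 0.406], [-0.406, 0.0, -0.914], [-0.0, -1.0, -0.0]]
txyz [ -21.4  -86.  -143.7]
```

View pics/side5.png

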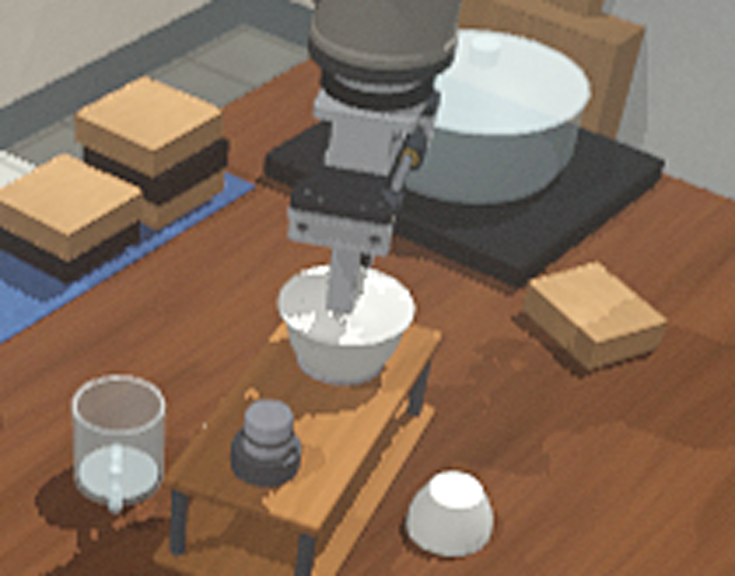

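The lid sits in the bowl with the fingers open. Retreating straight up, then over the plunger with the jaw closed.

```bash
python3 -m handwheel '[{"ax":0,"ay":0,"az":0,"tx":0,"ty":-5,"tz":0,"claw":100},{"ax":0,"ay":0,"az":0,"tx":0,"ty":-15,"tz":0,"claw":100},{"ax":0,"ay":0,"az":0,"tx":0,"ty":-30,"tz":0,"claw":100},{"ax":0,"ay":0,"az":0,"tx":0,"ty":-50,"tz":0,"claw":100},{"ax":0,"ay":0,"az":0,"tx":0,"ty":-68,"tz":0,"claw":150},{"ax":0,"ay":0,"az":0,"tx":-2,"ty":-80,"tz":-12,"claw":255},{"ax":0,"ay":0,"az":0,"tx":-4,"ty":-80,"tz":-30,"claw":255},{"ax":0,"ay":0,"az":0,"tx":-8,"ty":-80,"tz":-52,"claw":255},{"ax":0,"ay":0,"az":0,"tx":-11,"ty":-80,"tz":-75,"claw":255},{"ax":0,"ay":0,"az":0,"tx":-15,"ty":-80,"tz":-98,"claw":255},{"ax":0,"ay":0,"az":0,"tx":-18,"ty":-70,"tz":-120,"claw":255},{"ax":0,"ay":0,"az":0,"tx":-20,"ty":-55,"tz":-134,"claw":255},{"ax":0,"ay":0,"az":0,"tx":-21,"ty":-40,"tz":-142,"claw":255},{"ax":0,"ay":0,"az":0,"tx":-21,"ty":-26,"tz":-144,"claw":255},{"ax":0,"ay":0,"az":0,"tx":-21,"ty":-16,"tz":-144,"claw":255},{"ax":0,"ay":0,"az":0,"tx":-21,"ty":-10,"tz":-144,"claw":255},{"ax":0,"ay":0,"az":0,"tx":-21,"ty":-6,"tz":-144,"claw":255},{"ax":0,"ay":0,"az":0,"tx":-21,"ty":-6,"tz":-144,"claw":255},{"ax":0,"ay":0,"az":0,"tx":-21,"ty":-6,"tz":-144,"claw":255}]';python3 - <<'E'
from h import *
im=read_camera("side")[...,::-1][150:260,320:450]
cv2.imwrite("pics/side6.png",cv2.resize(im,None,fx=6,fy=5,interpolation=cv2.INTER_CUBIC))
move([487,-71,144])
E
```

```text
time: 11.65
eef_pos: [486.8, -70.8, 180.4]
eef_rot: [0.146, -0.692, 0.692, -0.147]
force: [-0.5, 0.0, 0.3]
opening: 0.4
t 11.7 pos [486.8 -70.8 180.5] jaw -66.1 q [ 0.38  0.18 -0.41  2.01  0.09  0.96 -1.22] F [-0.6 -0.6  0.1] op 0.4
M [[-0.914, 0.001, 0.405], [-0.405, 0.0, -0.914], [-0.001, -1.0, 0.0]]
txyz [-0.1 36.5  0.2]
```

View pics/side6.png

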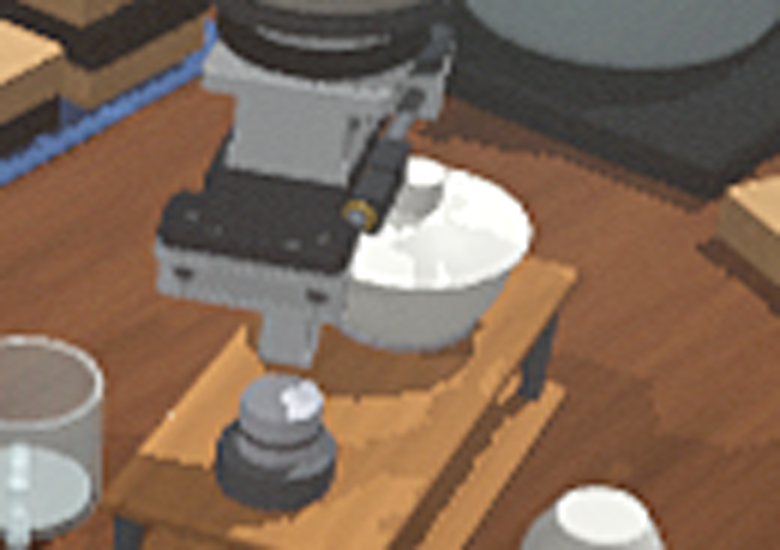

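The lid is level on the rim with its knob upright. The closed fingertips are just above the plunger, whose top centre is at crop (281,398). Descending to find contact.

```bash
python3 -m handwheel '[{"ax":0,"ay":0,"az":0,"tx":0.5,"ty":6,"tz":-1,"claw":255},{"ax":0,"ay":0,"az":0,"tx":0.5,"ty":13,"tz":-1,"claw":255},{"ax":0,"ay":0,"az":0,"tx":0.5,"ty":18,"tz":-1,"claw":255},{"ax":0,"ay":0,"az":0,"tx":0.5,"ty":21,"tz":-1,"claw":255},{"ax":0,"ay":0,"az":0,"tx":0.5,"ty":22,"tz":-1,"claw":255},{"ax":0,"ay":0,"az":0,"tx":0.5,"ty":22,"tz":-1,"claw":255}]'; for i in 1; do :; done; python3 -m handwheel '[{"ax":0,"ay":0,"az":0,"tx":0,"ty":1,"tz":0,"claw":255},{"ax":0,"ay":0,"az":0,"tx":0,"ty":1,"tz":0,"claw":255}]'; python3 -m handwheel '[{"ax":0,"ay":0,"az":0,"tx":0,"ty":1,"tz":0,"claw":255},{"ax":0,"ay":0,"az":0,"tx":0,"ty":1,"tz":0,"claw":255}]'; python3 -m handwheel '[{"ax":0,"ay":0,"az":0,"tx":0,"ty":1,"tz":0,"claw":255},{"ax":0,"ay":0,"az":0,"tx":0,"ty":1,"tz":0,"claw":255}]'; python3 -m handwheel '[{"ax":0,"ay":0,"az":0,"tx":0,"ty":1,"tz":0,"claw":255},{"ax":0,"ay":0,"az":0,"tx":0,"ty":1,"tz":0,"claw":255}]'
```

```text
time: 12.2
eef_pos: [485.5, -69.9, 157.6]
eef_rot: [-0.147, 0.692, -0.692, 0.146]
force: [0.2, 0.6, -0.4]
opening: 0.6
time: 12.37
eef_pos: [485.7, -69.9, 157.0]
eef_rot: [-0.147, 0.692, -0.692, 0.147]
force: [0.2, -0.9, -0.2]
opening: 0.6
time: 12.53
eef_pos: [485.9, -70.0, 156.1]
eef_rot: [0.146, -0.692, 0.692, -0.147]
force: [0.3, -1.0, 2.1]
opening: 0.6
time: 12.7
eef_pos: [485.8, -69.9, 155.1]
eef_rot: [0.146, -0.692, 0.692, -0.147]
force: [0.1, -0.0, 3.1]
opening: 0.5
time: 12.87
eef_pos: [485.9, -70.0, 154.0]
eef_rot: [0.146, -0.692, 0.692, -0.147]
force: [1.0, -0.7, 3.6]
opening: 0.6
```

Contact came at about 156 mm, as expected. I'll press on to 144 mm.

```bash
python3 -m handwheel '[{"ax":0,"ay":0,"az":0,"tx":0,"ty":2,"tz":0,"claw":255},{"ax":0,"ay":0,"az":0,"tx":0,"ty":4,"tz":0,"claw":255},{"ax":0,"ay":0,"az":0,"tx":0,"ty":6,"tz":0,"claw":255},{"ax":0,"ay":0,"az":0,"tx":0,"ty":8,"tz":0,"claw":255},{"ax":0,"ay":0,"az":0,"tx":0,"ty":9,"tz":0,"claw":255},{"ax":0,"ay":0,"az":0,"tx":0,"ty":10,"tz":0,"claw":255},{"ax":0,"ay":0,"az":0,"tx":0,"ty":10,"tz":0,"claw":255},{"ax":0,"ay":0,"az":0,"tx":0,"ty":10,"tz":0,"claw":255},{"ax":0,"ay":0,"az":0,"tx":0,"ty":10,"tz":0,"claw":255},{"ax":0,"ay":0,"az":0,"tx":0,"ty":10,"tz":0,"claw":255}]';python3 - <<'E'
from h import *
I=read_camera("side")[...,::-1];im=I[150:260,320:450]
cv2.imwrite("pics/side7.png",cv2.resize(im,None,fx=6,fy=5,interpolation=cv2.INTER_CUBIC))
cv2.imwrite("pics/side7f.png",I);cv2.imwrite("pics/top7f.png",read_camera("top")[...,::-1])
for i in range(6):
    o=observe();print(o["eef_pos"].round(2),o["force"].round(2));
    if i<5: read_camera("top")
E
```

```text
time: 13.7
eef_pos: [485.9, -69.9, 144.0]
eef_rot: [0.147, -0.692, 0.692, -0.147]
force: [0.5, 0.8, 6.6]
opening: 0.6
[485.86 -69.94 144.05] [-0.22 -0.21  6.91]
[485.87 -69.96 144.07] [0.16 0.12 7.14]
[485.86 -69.94 144.05] [-0.08 -0.03  7.61]
[485.87 -69.94 144.05] [-0.3   0.42  7.46]
[485.86 -69.96 144.04] [-0.19 -0.58  6.73]
[485.85 -69.94 144.05] [-0.54  0.35  6.33]
```

View pics/side7.png

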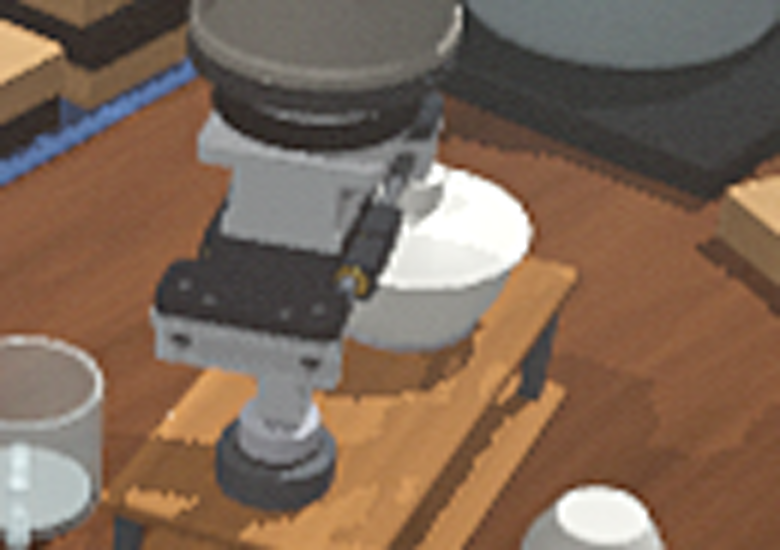

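View pics/top7f.png

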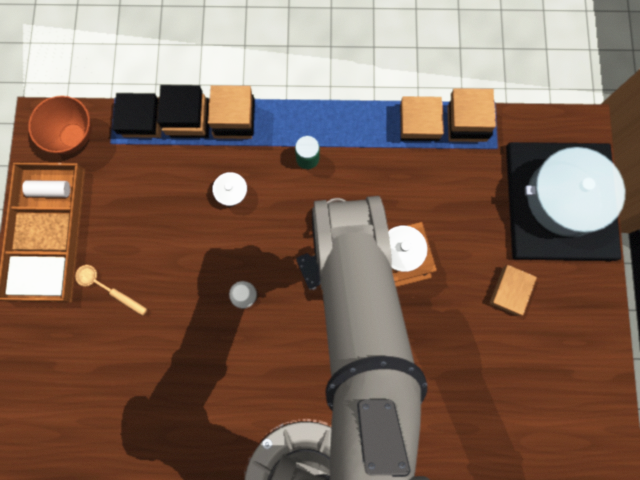

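View pics/side7f.png

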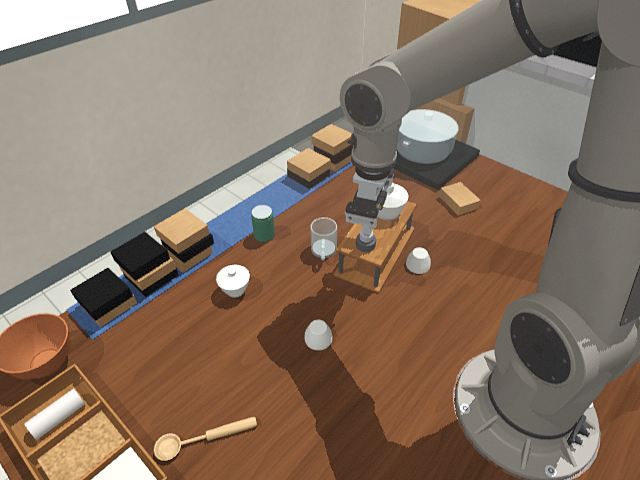

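The plunger is pressed until its ring meets the housing, at about crop (280,450). The force is about 7 N, as given for half-way. The lid sits level in the bowl (knob at top-view (405,246)) and the other tea things look unmoved. Handing in.

```bash
python3 -c "
from station import *
finish_job(); print(observe()['eef_pos'],observe()['time'])"
```

```text
the job is handed in; nothing more can be done
the job is handed in; nothing more can be done
```

The lid is on the bowl and released, and the plunger is held half-way down; I handed the job in at about 14 s of the 54 s allowed.

- **Lid:** I gripped it by the knob and lowered it until it touched at the expected height (tool tip at 174.5 mm). I then released it and backed straight up. The side view showed it level on the rim with the knob upright, and the last pictures still showed it in place, partly hidden by the gripper.
- **Plunger:** I then pressed it with the closed fingertips. Contact came at about 156 mm, and the tool tip held steady at 144.05 mm, so it is pressed about 12 mm. The force was about 7 N, which matches half-way, and the dark ring appears to be at the housing.
- **Other tea things:** Those visible in the last pictures look unmoved by eye. The arm hid the cup in front of the stand and most of the pitcher in the top view, so I checked those two in the side view only.
- **Disagreement between the cameras:** Before I moved anything, the top and side cameras disagreed by about 3–7 mm on positions. I used values in between, shifted slightly after comparing the side view with the lid in the gripper. Contact heights and forces then agreed with expectations.
- **Refused command:** My first move command was refused for missing keys, and nothing moved.

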